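Slide a blank into the clamp and tighten it with the ratchet lever

ROBOT

A 7-joint arm with a two-finger parallel gripper is mounted at the origin on a cart in front of the work surface, level with it; the furniture and walls round the work are solid. World frame = base frame: x ahead of the robot, y to its left, z up, the work surface at z = 0. Lengths are in m, angles in rad, forces in N, time in s.
With the tool pointing down it reaches from about 0.425 to 0.95 m from the base axis. Payload 4.7 kg.
Tool frame: the origin (TCP) lies midway between the tips of the shut fingers; the grasp point (between the pads) lies 19 mm behind it; z points along the fingers, y is the line along which they close (so a half turn about z gives the same grasp; the last joint's range is limited). The gripper opens to 87 mm and grips with 3 to 60 N. Pads are 19 mm wide; open, the fingers measure 117 mm over their backs; the gripper's body (75 mm by 190 mm) begins 51 mm behind the grasp point.
Start: joints at [1.132, 0.469, -0.049, 1.532, 0.024, 1.141, -0.082], TCP at [0.269, -0.619, 0.223] pointing down, gripper open.
Joint ranges: [-2.59, 2.59], [-0.33, 1.99], [-1.39, 1.29], [0.1, 2.45], [-1.04, 4.18], [0.21, 1.99], [-2.66, 2.66]. Speed limits (rad/s): [2.57, 2.57, 3.14, 3.14, 3.14, 3.14, 3.14].

INTERFACE

Orientations are given as a unit quaternion [w, x, y, z].
In Python, from station import arm gives the robot as it stands.
- The arm moves only by the shell command python3 shift.py 'ROWS' [OPENING] [FORCE]. ROWS is one flat JSON list of numbers that holds 1 to 12 rows one after another, with no inner brackets; each row has 4 numbers: dx, dy, dz in m, then a turn about the tool's z in rad; each row shifts and turns the commanded pose from where the row before left it, along the tool's axes as they then stand; what a row does not reach is not made up. A row lasts 1/10 s, in which the tool goes at most 0.05 m and 0.15 rad, less where a joint would pass 70% of its speed; a pose out of reach is approached as far as the arm can. OPENING is the opening from 0.0 (shut) to 1.0 (fully open), set as the command begins (- or left out keeps the last). The fingers move at their own pace and stop on an object; FORCE is the grip in N (left out, the last holds). Time passes only in rows, so rows that do not move let the fingers close. It prints the time, the measured TCP pose, the force, the opening and the grip force at its end. Input that does not fit is refused with a message, and nothing moves.
- arm.read_state(): the state, without advancing time (a new reading comes with each control period).
- arm.read_camera(name): name is "scene" or "top" or "wrist"; returns a dict with "image" (384x512x3 uint8, red, green, blue), "mtx" (3x3 intrinsics, pixels), "R" (3x3) and "t" (3): a world point X has camera coordinates R X + t. Camera axes: x right, y down, z forward; pixel columns grow to the right and rows downward; lengths in m; the calibration is good to about 2 mm. A picture is of the moment at which its call begins. There is no depth.
- arm.hand_in(): hands the job in; it is judged then, once.
The state is a dict: "time": time; "joint_positions": joint angles; "qd": joint speeds; "effort": joint torques, N m; "eef_pos": TCP position; "orientation": TCP orientation; "wrist_force": force on the tool from outside, world axes, zero at the start; "wrist_torque": the same for the moment, N m; "finger_gap": opening from 0.0 (shut) to 1.0 (fully open); "grip_force": force on a finger pad.
Only numpy, scipy, OpenCV 4.12 (cv2) and the standard library are available. Lean on these libraries where they do the work, as an engineer would, in place of code of your own. Each camera call takes 0.05 s, during which the arm holds its last target. There are 200 camera calls.

TASK

Slide the top aluminium blank sideways off the stack, without lifting it, onto the bed of the clamping fixture until it meets the end stop, leaving the blanks below in their stack. Then clamp it by turning the ratchet lever clockwise until it is fully tight: when the lever meets its stop pin, lift it off its teeth, swing it back, let it drop in again and turn on. Leave the lever down on its teeth, and do not disturb the things lying around.

Things in the scene. Friction and masses are not known exactly. Their poses are not given: they have to be found in the camera images.
- fixture: Steel clamping fixture fixed to the bench, some 165 x 310 mm. Origin on the bench under the middle of the clamping place; its x points away from the robot, y left, z up; offsets below are in this frame. Flat bed, top 33 mm up, y -45 to +44 mm; fixed fence 50 mm high with its face at x = +31.5 mm; end stop 46 mm high with its face at y = -40 mm; grey drive housing at the -x, -y corner.
- stack (a point): Centre of the stack of blanks left of the bed, at fixture x = 0, y = +86 mm, 46 mm up (top of the stack at the start). Guides 62 mm apart and 40 mm high flank the stack at -x and +x; a lip 28 mm high stands behind it at y = 127 to 132 mm. Its +y end is otherwise open.
- blank_top: Topmost of three equal aluminium blanks, 60 (x) x 80 (y) x 12 mm (z), about 155 g, two small holes; origin at the centre of its underside, 34 mm up at the start. Pushed at its +y end with the fingertips some 40 mm up (the blank below ends at 34 mm), it slides along the fixture's -y, drops 1 mm onto the bed and meets the end stop with its origin at fixture y = 0.
- blank_mid: The middle blank of the stack, equal to the top one; its underside starts 22 mm above the bench. It stays; the side of the bed holds it back.
- blank_low: The lowest blank of the stack, equal to the others; its underside starts 10 mm above the bench. It stays.
- spindle (a joint): Angle of the toothed spindle under the lever, rad; grows as it is turned clockwise seen from above, which closes the jaw (5 mm per rad). It starts between 0 and 0.45; 2.3 is the end of its travel and fully tight. It turns stiffly (0.35 N m, some 4 N at the knob) and stays where it is left.
- lever (a joint): Height of the lever over its seat, m: 0 down on the teeth, 0.012 fully lifted. Below 5.6 mm its dogs engage the 12 teeth (30 degree steps, 4 degrees of play) and it turns the spindle both ways; above, it swings free and the spindle stays. Spring and weight press it down with 3 to 5 N; set down between steps, it slips in as it is turned a little.
- jaw (a joint): Travel of the sliding jaw (50 mm high, on the bed's -x side) toward the fence, m: 0 wide open (71 mm from the fence), about 0.0116 closed on the 60 mm blank. Driven by the spindle.
- knob (a point): On the axis of the lever's knob, an upright black cylinder 22 mm in diameter, 62 to 112 mm up; this point is 87 mm up with the lever down, 100 mm from the pivot. The arm that carries it is a round bar whose top is 69 mm up.
- pivot (a point): On the lever's vertical axis, 80 mm up, at fixture x = -78, y = -125 mm. Heading of the lever from here to the knob, from the fixture's +x, counterclockwise positive: 0.09 rad minus spindle at the start. Two upright stop pins, 80 mm high and 40 mm from the pivot, let it swing only between headings +0.17 and -1.36 rad.
- caliper: Bystander: vernier caliper, 66 x 230 x 8 mm, flat on the bench beyond the fence; origin at the centre of its underside.
- marker_pen: Bystander: marker pen, 17 x 135 x 16 mm, on the bench near the stack on the robot's side; origin at the centre of its underside.
- steel_offcut: Bystander: flat steel bar, 30 x 110 x 6 mm, on the bench to the right beyond the lever; origin at the centre of its underside.

How it is judged:
By the outcome, as a careful person would: the job done as asked, in the order asked, and still so for the second after the job is handed in, with the robot touching nothing.
It also fails if it takes over 64 s, if anything falls off the work surface, if the arm or the gripper's body presses on something with over 40 N, if the wrist force passes 120 N, or if a joint passes its speed limit or range.

## Working session

There is one attempt and no reset: what is moved stays moved. The work goes in short steps, Python scripts to look and compute and a shell command to move; the robot and the scene stay as the last step left them, time stands still between calls to the robot, and variables do not carry over. Pictures are saved under pics/ and viewed, at most 10 in all, crops included, and the job is handed in when it is done.

```bash
ls; mkdir -p pics; python3 - <<'E'
from station import arm
import cv2, numpy as np
s=arm.read_state(); print(s['time'],s['eef_pos'],s['orientation'],s['wrist_force'],s['finger_gap'])
ims=[]
for n in ('top','scene'):
    c=arm.read_camera(n); np.savez('pics/'+n+'0.npz',**c); print(n,c['mtx'].tolist(),(-c['R'].T@c['t']).tolist(),c['R'].round(3).tolist())
    cv2.imwrite(f'pics/{n}0.png',cv2.resize(c['image'][:,:,::-1],(800,600),interpolation=cv2.INTER_CUBIC))
E
```

```text
pics
shift.py
station.py
0.0 [ 0.26871104 -0.61854259  0.22150026] [-9.53486489e-04  9.79075294e-01  2.03495967e-01 -2.25732812e-04] [ 0.08985968 -0.56578405  0.13241489] 1.0051962138529758
top [[464.84190489173596, 0.0, 256.710198785918], [0.0, 464.84190489173596, 194.37017744251153], [0.0, 0.0, 1.0]] [0.40464951785721676, 0.027457909282947602, 1.0734790961823528] [[-0.0, -1.0, 0.017], [-0.985, -0.003, -0.175], [0.175, -0.017, -0.984]]
scene [[361.1497007121384, 0.0, 254.87476215263342], [0.0, 361.1497007121384, 187.6690610214042], [0.0, 0.0, 1.0]] [0.16600296783313284, 0.6410755311063315, 0.49494899173245005] [[-0.812, -0.583, -0.005], [-0.275, 0.391, -0.878], [0.514, -0.712, -0.478]]
```

View pics/top0.png

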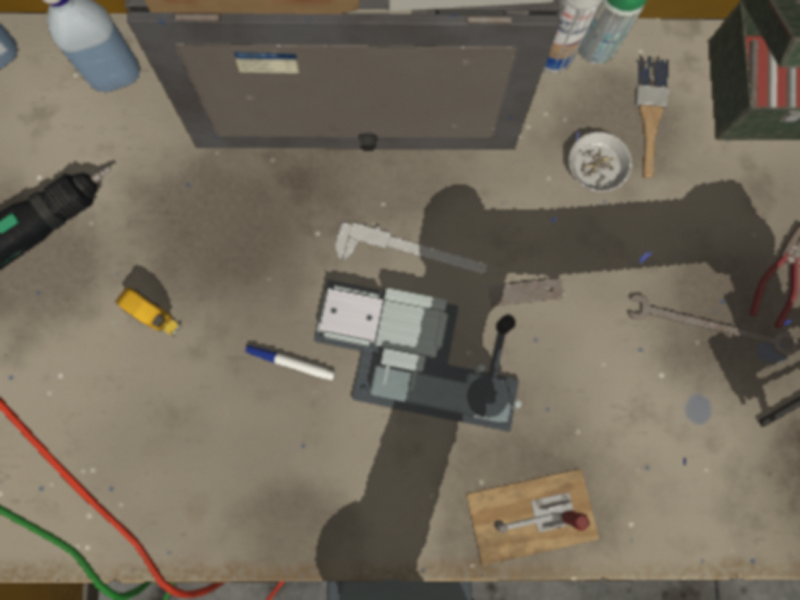

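View pics/scene0.png

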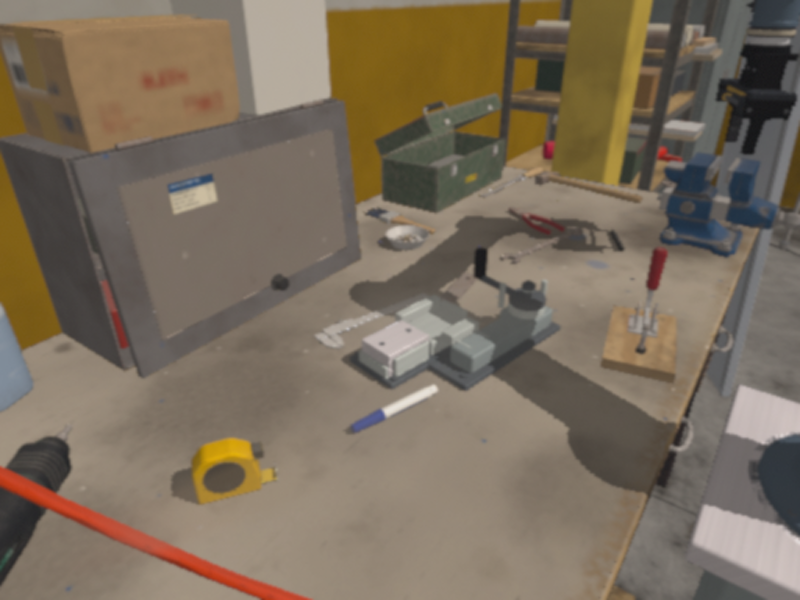

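The top view shows the blank at about (350,313), the pivot at (488,392), the knob at (506,324) and the pen at (290,362), in 800x600 pixels. The scene view confirms the layout. Next I measure the blank's corners, the pivot and the knob.

```bash
cat > h.py <<'E'
import numpy as np, cv2
def cast(c,px,z):
    px=np.atleast_2d(np.asarray(px,float)); d=np.c_[px,np.ones(len(px))]@np.linalg.inv(c['mtx']).T@c['R']
    o=-c['R'].T@c['t']; return o+d*((z-o[2])/d[:,2])[:,None]
def proj(c,X):
    p=(np.atleast_2d(X)@c['R'].T+c['t'])@c['mtx'].T; return p[:,:2]/p[:,2:]
E
python3 - <<'E'
from h import *
c=dict(np.load('pics/top0.npz')); im=c['image']
print(im[200,[200,212,220,230,238,250,265,280,290]].tolist())
hsv=cv2.cvtColor(im,cv2.COLOR_RGB2HSV)
m=((im.min(2)>150)&(np.abs(im[...,0].astype(int)-im[...,2])<30)).astype(np.uint8)
m[:, :195]=0; m[:,260:]=0; m[:180]=0; m[225:]=0
m=cv2.morphologyEx(m,cv2.MORPH_CLOSE,np.ones((5,5)))
k=max(cv2.findContours(m,0,2)[0],key=cv2.contourArea); b=cv2.boxPoints(cv2.minAreaRect(k)); print(b.tolist())
w=cast(c,b,.046)[:,:2]; print(w.round(4).tolist(),w.mean(0),[np.linalg.norm(w[i]-w[i-1]) for i in range(4)])
M=cv2.moments(k); cen=cast(c,[[M['m10']/M['m00'],M['m01']/M['m00']]],.046); print('cen',cen)
dk=(im.max(2)<45).astype(np.uint8); dk[:195]=0;dk[270:]=0;dk[:,:295]=0;dk[:,340:]=0
print('\n'.join(''.join('#' if v else '.' for v in r[295:340]) for r in dk[195:270]))
cv2.imwrite('pics/crop1.png',cv2.resize(im[165:285,195:345,::-1],(750,600),interpolation=cv2.INTER_CUBIC))
E
```

```text
[[132, 122, 105], [159, 155, 153], [198, 192, 190], [197, 192, 189], [197, 192, 189], [171, 176, 167], [169, 175, 166], [93, 95, 90], [44, 45, 45]]
[[204.0, 185.0], [259.0, 185.0], [259.0, 219.0], [204.0, 219.0]]
[[0.6088, 0.1288], [0.6092, 0.0051], [0.5321, 0.0052], [0.5318, 0.1273]] [0.57047145 0.06657591] [np.float64(0.07696391191159488), np.float64(0.12373675237039003), np.float64(0.07710722773995128), np.float64(0.12214204083010428)]
cen [[0.56864863 0.06217154 0.046     ]]
.............................................
.............................................
.............................................
.............................................
.............................................
.............................................
.............................................
.............................##..............
...........................######............
..........................#######............
.........................#########...........
........................##########...........
........................##########...........
..................
[... 2133 characters left out ...]
..........
.............#...............................
.............................................
............#................................
.............................................
.............................................
.............................................
.............................................
.............................................
.............................................
.............................................
.............................................
.............................................
.............................................
.............................................
.............................................
```

View pics/crop1.png

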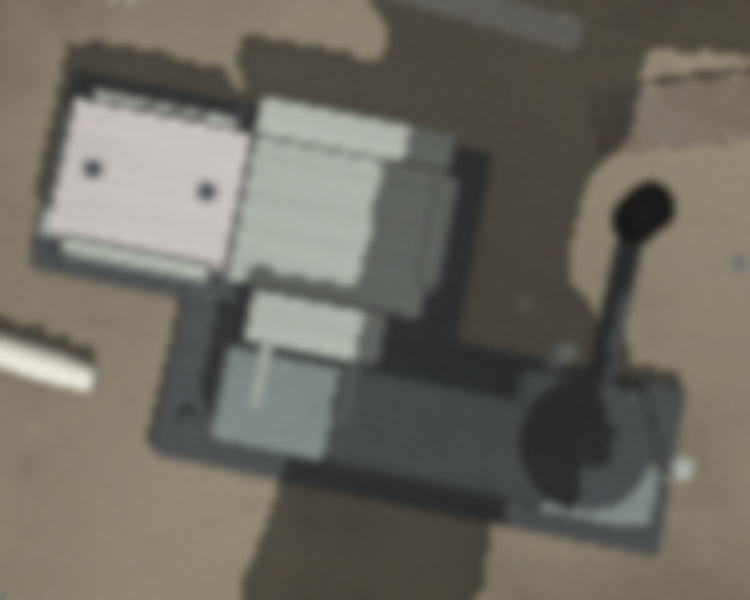

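The crop (5x, offset 195,165) shows the blank with corners near (78,98), (250,128), (232,270) and (45,237), the knob top near (652,203), and the pivot cap near (580,440). I refine these with a pinkish mask.

```bash
python3 - <<'E'
from h import *
c=dict(np.load('pics/top0.npz')); im=c['image'].astype(int)
m=((im.min(2)>165)&(im[...,0]-im[...,1]>=3)).astype(np.uint8); m[:,:200]=0; m[:,250:]=0; m[:180]=0; m[222:]=0
m=cv2.morphologyEx(m,cv2.MORPH_OPEN,np.ones((3,3)));m=cv2.morphologyEx(m,cv2.MORPH_CLOSE,np.ones((5,5)))
k=max(cv2.findContours(m,0,cv2.CHAIN_APPROX_NONE)[0],key=cv2.contourArea)
w=cast(c,k[:,0],.046)[:,:2].astype(np.float32)*1000
r=cv2.minAreaRect(w); print(r)
b=cv2.boxPoints(r); e=max((b[i]-b[i-1] for i in range(4)),key=np.linalg.norm); e*=np.sign(e[1]); th=np.arctan2(-e[0],e[1])
# holes
dk=((im.max(2)<140)).astype(np.uint8); hu=cv2.drawContours(np.zeros(m.shape,np.uint8),[cv2.convexHull(k)],-1,1,-1); hu=cv2.erode(hu,np.ones((7,7)))
n,l,s,ct=cv2.connectedComponentsWithStats(dk*hu); h=cast(c,ct[1:],.046)*1000; print('holes',h.round(1).tolist(),s[1:,4])
print('theta',th); cen=np.array(r[0])/1000
# knob
kp=(np.array([652,203])+.5)/5-.5+[195,165]; K=cast(c,kp,.112)[0]; print('knob',K)
for cc in (cen,):
  R=np.array([[np.cos(th),-np.sin(th)],[np.sin(th),np.cos(th)]])
  O=cc-R@[0,.086]; P=O+R@[-.078,-.125]; d=K[:2]-P; print('O',O,'P',P,'len',np.linalg.norm(d),'heading',np.arctan2(d[1],d[0])-th)
  pts={'pivot':[-.078,-.125,.08],'bedcorner':[.0315,-.04,.046],'fence_l':[.0315,.044,.05],'knobtop':None}
  for q,v in pts.items():
    if v: X=np.r_[O+R@v[:2],v[2]]; print(q,((proj(c,X)[0]-[195,165]+.5)*5-.5).round(0))
s=dict(np.load('pics/scene0.npz'))
# knob top in scene check
print('scene knob', proj(s,K), 'pivot',proj(s,np.r_[P,.08]), 'blank corners',proj(s,np.c_[b/1000,np.full(4,.046)]).round(1).tolist())
E
```

```text
((572.7780151367188, 82.13123321533203), (77.2581558227539, 58.52275848388672), 78.72323608398438)
holes [[579.2, 108.1, 46.0], [568.3, 56.8, 46.0]] [9 8]
theta -0.19681607
knob [ 0.55325637 -0.13193434  0.112     ]
O [ 0.5559609  -0.00220847] P [ 0.45502327 -0.1095425 ] len 0.10075284749952305 heading -0.027300543554188178
pivot [593. 443.]
bedcorner [439. 168.]
fence_l [256. 130.]
scene knob [[308.40246263 159.62641619]] pivot [[338.921773   184.17183563]] blank corners [[275.0, 214.5], [257.4, 204.8], [232.6, 217.0], [250.1, 227.8]]
```

```bash
cat >> h.py <<'E'
TH=-.20; O=np.array([.556,-.0022]); RF=np.array([[np.cos(TH),-np.sin(TH)],[np.sin(TH),np.cos(TH)]])
def fx(p): return RF.T@(np.asarray(p[:2])-O)
def st(arm):
    s=arm.read_state(); q=s['orientation']; print('t',s['time'],'fix',fx(s['eef_pos']).round(4),'z',s['eef_pos'][2].round(4),'psi-TH',round(2*np.arctan2(q[2],q[1])-TH,3),'F(fix)',(RF.T@s['wrist_force'][:2]).round(1),s['wrist_force'][2].round(1),'gap',round(s['finger_gap'],3),'q',np.round(s['joint_positions'],2)); return s
E
python3 shift.py '[0, 0, 0, -0.14, 0, 0, 0, -0.14, 0, 0, 0, -0.14, 0, 0, 0, -0.14, 0, 0, 0, -0.14, 0, 0, 0, -0.14, 0, 0, 0, -0.121]' 0.0 20
python3 shift.py '[0.04, 0.008, 0, 0, 0.04, 0.008, 0, 0, 0.04, 0.008, 0, 0, 0.04, 0.008, 0, 0, 0.04, 0.008, 0, 0, 0.04, 0.008, 0, 0, 0.04, 0.008, 0, 0, 0.04, 0.008, 0, 0, 0.04, 0.008, 0, 0, 0.04, 0.008, 0, 0]'
python3 -c "
from h import *
from station import arm
st(arm)"
```

```text
time: 0.8
eef_pos: [0.2687, -0.6188, 0.2219]
orientation: [-0.001, 0.773, 0.635, 0.0]
wrist_force: [0.6, -0.3, 0.4]
finger_gap: 0.45
grip_force: 0.0
time: 1.8
eef_pos: [0.4269, -0.2413, 0.2224]
orientation: [-0.0, 0.774, 0.633, -0.0]
wrist_force: [0.0, -0.8, -0.1]
finger_gap: 0.004
grip_force: 0.0
t 1.8 fix [-0.079 -0.26 ] z 0.2224 psi-TH 1.571 F(fix) [ 0.2 -0.8] -0.1 gap 0.004 q [ 0.83  0.2  -0.46  1.94  0.1   1.03  0.13]
```

```bash

python3 shift.py '[0.0415, 0.0079, 0, 0, 0.0415, 0.0079, 0, 0, 0.0415, 0.0079, 0, 0, 0.0415, 0.0079, 0, 0, 0.0415, 0.0079, 0, 0, 0.0415, 0.0079, 0, 0, 0.0415, 0.0079, 0, 0, 0.0415, 0.0079, 0, 0, 0.0415, 0.0079, 0, 0, 0.0415, 0.0079, 0, 0, 0, 0, 0, 0]'
python3 shift.py '[0, 0, 0.04, 0, 0, 0, 0.04, 0, 0, 0, 0.04, 0, 0, 0, 0.03, 0, 0, 0, 0.01, 0, 0, 0, 0, 0]'
python3 - <<'E'
from h import *
from station import arm
st(arm)
c=arm.read_camera('top');np.savez('pics/top1.npz',**c)
a=cv2.resize(c['image'][160:260,190:323],(800,600),interpolation=cv2.INTER_CUBIC)
c=arm.read_camera('scene');np.savez('pics/scene1.npz',**c)
b=cv2.resize(c['image'][150:270,210:370],(533,400),interpolation=cv2.INTER_CUBIC)
a=cv2.resize(a,(533,400)); 
cv2.imwrite('pics/p1.png',cv2.resize(np.hstack([a,b])[:,:,::-1],(800,300)))
E
```

```text
time: 2.9
eef_pos: [0.5867, 0.1555, 0.2223]
orientation: [-0.002, 0.771, 0.636, 0.002]
wrist_force: [-0.2, 0.3, -0.2]
finger_gap: 0.005
grip_force: 0.0
time: 3.5
eef_pos: [0.5858, 0.1472, 0.0612]
orientation: [-0.001, 0.774, 0.633, -0.001]
wrist_force: [0.2, -0.5, 0.8]
finger_gap: 0.008
grip_force: 0.0
t 3.5 fix [-0.0005  0.1524] z 0.0612 psi-TH 1.57 F(fix) [ 0.3 -0.4] 0.8 gap 0.008 q [ 0.08  0.6  -0.54  1.82  0.4   0.83 -0.86]
```

View pics/p1.png

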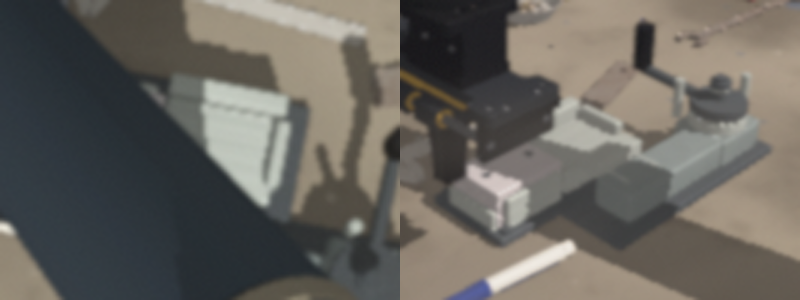

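The view shows the finger standing just behind the stack's +y end with a clear line, and the pen is clear. I lower and push.

```bash

python3 shift.py '[0, 0, 0.012, 0, 0, 0, 0.009, 0, 0, 0, 0, 0]'
python3 shift.py '[-0.01, 0, 0, 0, -0.01, 0, 0, 0, -0.01, 0, 0, 0, -0.01, 0, 0, 0, -0.01, 0, 0, 0, 0, 0, 0, 0]'
python3 -c "
from h import *
from station import arm
st(arm)"
```

```text
time: 3.9
eef_pos: [0.5859, 0.1475, 0.0405]
orientation: [-0.0, 0.774, 0.633, -0.001]
wrist_force: [-0.6, 0.2, -0.0]
finger_gap: 0.006
grip_force: 0.0
time: 4.5
eef_pos: [0.5766, 0.0963, 0.0415]
orientation: [0.001, 0.775, 0.632, -0.001]
wrist_force: [1.1, -0.0, -0.5]
finger_gap: 0.008
grip_force: 0.0
t 4.5 fix [0.0006 0.1007] z 0.0415 psi-TH 1.568 F(fix) [1.1 0.2] -0.5 gap 0.008 q [ 0.15  0.6  -0.53  1.88  0.42  0.77 -0.81]
```

```bash

python3 shift.py '[-0.01, 0, 0.001, 0, -0.01, 0, 0, 0, -0.01, 0, 0, 0, -0.008, 0, 0, 0, -0.004, 0, 0, 0, 0, 0, 0, 0]'
python3 shift.py '[-0.003, 0, 0, 0, -0.003, 0, 0, 0, 0, 0, 0, 0]'
python3 - <<'E'
from h import *
from station import arm
st(arm)
c=arm.read_camera('scene');np.savez('pics/scene2.npz',**c)
cv2.imwrite('pics/p2.png',cv2.resize(c['image'][150:270,210:370,::-1],(800,600),interpolation=cv2.INTER_CUBIC))
E
```

```text
time: 5.1
eef_pos: [0.5681, 0.0566, 0.0404]
orientation: [0.0, 0.775, 0.632, -0.001]
wrist_force: [0.0, 0.6, -0.6]
finger_gap: 0.006
grip_force: 0.0
time: 5.4
eef_pos: [0.5672, 0.0518, 0.0405]
orientation: [0.0, 0.774, 0.633, -0.0]
wrist_force: [0.1, 0.9, -0.0]
finger_gap: 0.002
grip_force: 0.0
t 5.4 fix [0.0002 0.0551] z 0.0405 psi-TH 1.571 F(fix) [-0.1  0.9] -0.0 gap 0.002 q [ 0.24  0.58 -0.53  1.92  0.42  0.75 -0.74]
```

View pics/p2.png

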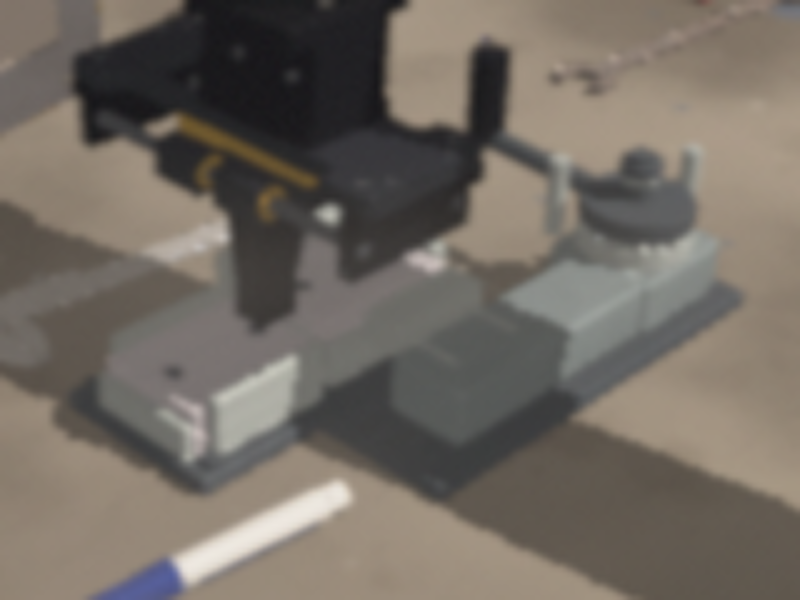

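The blank is on the bed ahead of the finger, and the middle blank with its hole at (172,373) has stayed. I push on gently to the stop.

```bash

python3 shift.py '[-0.002, 0, 0, 0, -0.002, 0, 0, 0, 0, 0, 0, 0]'
python3 shift.py '[-0.001, 0, 0, 0, -0.001, 0, 0, 0, 0, 0, 0, 0]'
python3 -c "
from h import *
from station import arm
st(arm)"
```

```text
time: 5.75
eef_pos: [0.5664, 0.048, 0.0406]
orientation: [0.0, 0.774, 0.633, 0.0]
wrist_force: [-0.1, 1.2, 0.1]
finger_gap: 0.008
grip_force: 0.3
time: 6.05
eef_pos: [0.5664, 0.0478, 0.0408]
orientation: [-0.0, 0.774, 0.633, 0.001]
wrist_force: [0.0, 4.2, -0.6]
finger_gap: 0.01
grip_force: 2.6
t 6.05 fix [0.0003 0.0511] z 0.0408 psi-TH 1.572 F(fix) [-0.8  4.1] -0.6 gap 0.01 q [ 0.25  0.58 -0.53  1.92  0.42  0.75 -0.73]
```

```bash

python3 shift.py '[-0.001, 0, 0, 0, 0, 0, 0, 0, 0.003, 0, 0, 0, 0.007, 0, 0, 0, 0, 0, -0.03, 0, 0, 0, -0.045, 0, 0, 0, -0.045, 0, 0, 0, -0.02, 0, 0, 0, 0, 0]'
python3 shift.py '[-0.046, 0.0055, 0, 0, -0.046, 0.0055, 0, 0, -0.046, 0.0055, 0, 0, -0.046, 0.0055, 0, 0, 0, 0, 0, -0.14, 0, 0, 0, -0.14, 0, 0, 0, -0.14, 0, 0, 0, -0.14, 0, 0, 0, -0.14]' 0.6
python3 shift.py '[0, 0, 0, -0.14, 0, 0, 0, -0.14, 0, 0, 0, -0.14, 0, 0, 0, -0.14, 0, 0, 0, -0.14, 0, 0, 0, -0.14, 0, 0, 0, 0, 0, 0, 0, 0]'
python3 - <<'E'
from h import *
from station import arm
st(arm)
ims=[]
for n in ('scene','wrist'):
    c=arm.read_camera(n);np.savez(f'pics/{n}3.npz',**c);ims.append(c['image'])
ims[0]=cv2.resize(ims[0][150:270,210:370],(512,384),interpolation=cv2.INTER_CUBIC)
cv2.imwrite('pics/p3.png',cv2.resize(np.hstack(ims)[:,:,::-1],(800,300)))
E
```

```text
time: 6.95
eef_pos: [0.5699, 0.0548, 0.1842]
orientation: [0.003, 0.774, 0.633, 0.002]
wrist_force: [-0.2, -0.7, -0.5]
finger_gap: 0.005
grip_force: 0.0
time: 7.85
eef_pos: [0.5516, -0.1304, 0.1789]
orientation: [-0.001, 0.508, 0.861, -0.001]
wrist_force: [-0.3, -0.1, -0.2]
finger_gap: 0.587
grip_force: 0.0
time: 8.65
eef_pos: [0.5521, -0.1301, 0.1794]
orientation: [-0.001, 0.117, 0.993, 0.0]
wrist_force: [0.4, -0.1, 0.2]
finger_gap: 0.599
grip_force: 0.0
t 8.65 fix [ 0.0216 -0.1262] z 0.1794 psi-TH 3.107 F(fix) [0.4 0. ] 0.2 gap 0.599 q [ 0.85  0.5  -0.93  1.8   0.45  1.07  1.09]
```

View pics/p3.png

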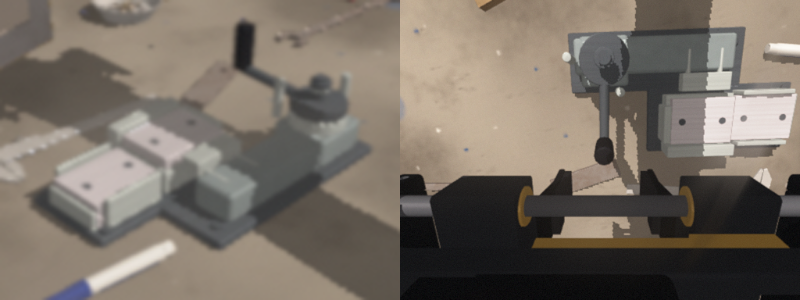

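The scene shows the blank on the bed with the two others still in the stack. The wrist view has the knob at (604,150), the blank's holes at (682,121) and (722,121), and the fingers straddling the knob column. I check the knob and the blank from the wrist camera.

```bash
python3 - <<'E'
from h import *
c=dict(np.load('pics/wrist3.npz')); im=c['image'].astype(int)
f=lambda u,v:((u-400)/.78125,v/.78125)
for n,p,z in (('hole',f(682,121),.045),('hole',f(722,121),.045),('stackhole',f(743,118),.034),('stackhole',f(780,118),.034)):
    print(n,fx(cast(c,p,z)[0]).round(4))
m=(im.max(2)<35).astype(np.uint8); m[218:]=0; m[:160]=0;m[:,:230]=0;m[:,290:]=0
k=max(cv2.findContours(m,0,2)[0],key=cv2.contourArea); x,y,w,h=cv2.boundingRect(k); print(x,y,w,h)
q=fx([.552,-.1301])
for a in (np.r_[O+RF@[.0231,-.1277],.112],): print('pred knob top',proj(c,a), 'bottom',proj(c,[a[0],a[1],.062]))
print('top', fx(cast(c,[x+w/2-.5,y+h-w/2],.112)[0]), 'pivot pred',proj(c,np.r_[O+RF@[-.078,-.125],.08]),'seen',f(607,60))
E
```

```text
hole [-0.0008 -0.0252]
hole [0.0009 0.0269]
stackhole [-0.0003  0.0603]
stackhole [0.0014 0.11  ]
267 206 1 1
pred knob top [[260.60020119 201.18169472]] bottom [[261.06997362 185.09058756]]
top [ 0.0279127  -0.12256152] pivot pred [[259.93739572  74.115531  ]] seen (264.96, 76.8)
```

```bash

python3 shift.py '[-0.0015, -0.0015, 0, 0, 0, 0, 0.03, 0, 0, 0, 0.03, 0, 0, 0, 0.03, 0, 0, 0, 0.014, 0, 0, 0, 0, 0, 0, 0, 0, 0]'
python3 shift.py '[0, 0, 0, 0, 0, 0, 0, 0, 0, 0, 0, 0, 0, 0, 0, 0, 0, 0, 0, 0, 0, 0, 0, 0]' 0.0 25
python3 -c "
from h import *
from station import arm
st(arm)"
```

```text
time: 9.45
eef_pos: [0.5548, -0.1314, 0.0775]
orientation: [0.001, 0.115, 0.993, 0.0]
wrist_force: [-0.0, -0.4, 0.2]
finger_gap: 0.603
grip_force: 0.0
time: 10.05
eef_pos: [0.5542, -0.1319, 0.0767]
orientation: [0.0, 0.115, 0.993, -0.0]
wrist_force: [-0.3, -0.9, 0.5]
finger_gap: 0.242
grip_force: 25.0
t 10.05 fix [ 0.024  -0.1275] z 0.0767 psi-TH 3.111 F(fix) [-0.2 -1. ] 0.5 gap 0.242 q [ 0.77  0.62 -0.84  1.89  0.58  0.9   0.99]
```

```bash

python3 shift.py '[0.0005, -0.01, 0, 0.1, 0.0005, -0.01, 0, 0.1, 0.0005, -0.01, 0, 0.1, 0.0005, -0.01, 0, 0.1, 0, 0, 0, 0]'
cat > s.py <<'E'
from h import *
from station import arm
s=st(arm); d=fx(s['eef_pos'])-[-.078,-.125]; h=np.arctan2(d[1],d[0])
F=RF.T@s['wrist_force'][:2]; print('radius',np.linalg.norm(d).round(4),'heading',h.round(3),'Frad,Ftan(ccw)',F@[np.cos(h),np.sin(h)],F@[-np.sin(h),np.cos(h)])
E
python3 s.py
```

```text
time: 10.55
eef_pos: [0.5376, -0.1684, 0.0768]
orientation: [0.001, 0.311, 0.95, -0.0]
wrist_force: [1.7, 1.0, 0.3]
finger_gap: 0.246
grip_force: 25.0
t 10.55 fix [ 0.015  -0.1665] z 0.0768 psi-TH 2.71 F(fix) [1.4 1.3] 0.3 gap 0.246 q [ 0.78  0.57 -0.74  1.91  0.51  0.86  0.72]
radius 0.1018 heading -0.42 Frad,Ftan(ccw) 0.7748898473836481 1.7764379671786357
```

```bash

python3 shift.py '[0.0005, -0.01, 0, 0.1, 0.0005, -0.01, 0, 0.1, 0.0005, -0.01, 0, 0.1, 0.0005, -0.01, 0, 0.1, 0.0005, -0.01, 0, 0.1, 0.0005, -0.01, 0, 0.1, 0.0005, -0.01, 0, 0.1, 0.0005, -0.01, 0, 0.1, 0, 0, 0, 0]'
python3 s.py
```

```text
time: 11.45
eef_pos: [0.4707, -0.2089, 0.0771]
orientation: [0.001, 0.655, 0.755, -0.0]
wrist_force: [1.9, -3.8, 1.6]
finger_gap: 0.244
grip_force: 25.0
t 11.45 fix [-0.0425 -0.2195] z 0.0771 psi-TH 1.912 F(fix) [ 2.6 -3.4] 1.6 gap 0.244 q [ 0.78  0.46 -0.56  2.02  0.35  0.75  0.15]
radius 0.101 heading -1.212 Frad,Ftan(ccw) 4.089631378289251 1.246892701034415
```

```bash

python3 shift.py '[0, -0.01, 0, 0.1, 0, -0.003, 0, 0.03, 0, 0, 0, 0]'
python3 s.py
python3 shift.py '[0, -0.002, 0, 0.02, 0, -0.002, 0, 0.01, 0, 0, 0, 0]'
python3 s.py
```

```text
time: 11.75
eef_pos: [0.4583, -0.21, 0.0769]
orientation: [0.001, 0.703, 0.712, -0.0]
wrist_force: [0.9, -3.8, 3.3]
finger_gap: 0.243
grip_force: 25.0
t 11.75 fix [-0.0545 -0.223 ] z 0.0769 psi-TH 1.784 F(fix) [ 1.7 -3.6] 3.3 gap 0.243 q [ 0.78  0.44 -0.53  2.05  0.33  0.74  0.05]
radius 0.1008 heading -1.335 Frad,Ftan(ccw) 3.8461298049718273 0.8106471563130071
time: 12.05
eef_pos: [0.4555, -0.21, 0.0771]
orientation: [0.002, 0.714, 0.7, 0.001]
wrist_force: [4.2, -3.9, 1.0]
finger_gap: 0.249
grip_force: 25.0
t 12.05 fix [-0.0572 -0.2236] z 0.0771 psi-TH 1.752 F(fix) [ 4.9 -3. ] 1.0 gap 0.249 q [ 0.78  0.43 -0.53  2.06  0.32  0.73  0.03]
radius 0.1007 heading -1.363 Frad,Ftan(ccw) 3.964560037339972 4.212522535121962
```

```bash

python3 shift.py '[-0.001, 0.003, 0, -0.02, 0, 0, -0.004, 0, 0, 0, -0.004, 0, 0, 0, -0.003, 0, 0, 0, 0, 0]'
python3 s.py
```

```text
time: 12.55
eef_pos: [0.4558, -0.2091, 0.0874]
orientation: [-0.001, 0.707, 0.707, -0.0]
wrist_force: [0.8, 2.7, -3.4]
finger_gap: 0.245
grip_force: 25.0
t 12.55 fix [-0.0571 -0.2227] z 0.0874 psi-TH 1.771 F(fix) [0.2 2.8] -3.4 gap 0.245 q [ 0.79  0.42 -0.54  2.04  0.31  0.76  0.06]
radius 0.0999 heading -1.36 Frad,Ftan(ccw) -2.722127539760398 0.8325461339583916
```

```bash

python3 shift.py '[0.0005, 0.01, 0, -0.1, 0.0005, 0.01, 0, -0.1, 0.0005, 0.01, 0, -0.1]'
python3 s.py
python3 - <<'E'
from h import *
from station import arm
c=arm.read_camera('scene');np.savez('pics/scene4.npz',**c)
cv2.imwrite('pics/p4.png',cv2.resize(c['image'][130:250,240:400,::-1],(800,600),interpolation=cv2.INTER_CUBIC))
E
```

```text
time: 12.85
eef_pos: [0.4849, -0.2048, 0.0871]
orientation: [-0.002, 0.592, 0.806, -0.0]
wrist_force: [0.2, 3.4, -3.7]
finger_gap: 0.241
grip_force: 25.0
t 12.85 fix [-0.0294 -0.2127] z 0.0871 psi-TH 2.074 F(fix) [-0.5  3.3] -3.7 gap 0.241 q [ 0.8   0.47 -0.61  1.99  0.37  0.8   0.28]
radius 0.1002 heading -1.065 Frad,Ftan(ccw) -3.179949836906546 1.1651911804551802
```

View pics/p4.png

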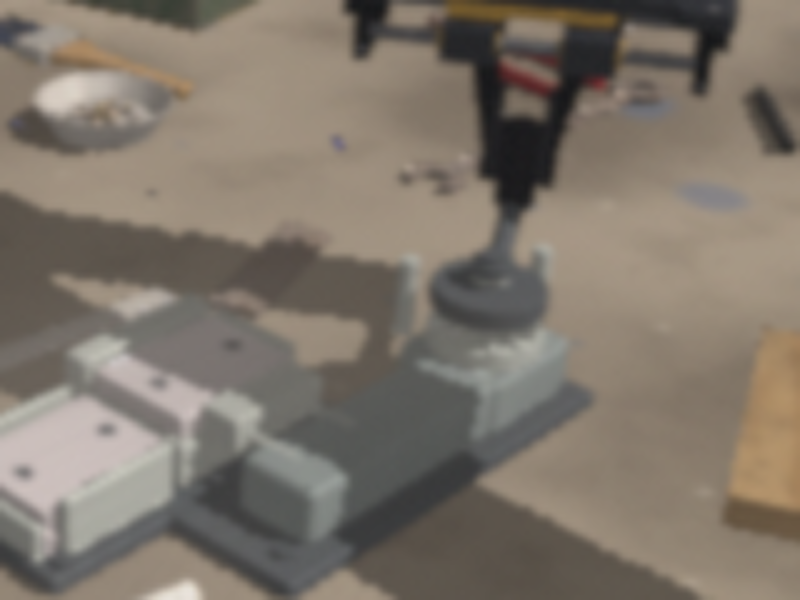

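The lever hub stands lifted clear of its teeth at (490,290), and the jaw is near the blank. I swing on back.

```bash

python3 shift.py '[0.0006, 0.01, 0, -0.1, 0.0006, 0.01, 0, -0.1, 0.0006, 0.01, 0, -0.1, 0.0006, 0.01, 0, -0.1, 0.0006, 0.01, 0, -0.1, 0.0006, 0.01, 0, -0.1, 0.0006, 0.01, 0, -0.1, 0.0003, 0.009, 0, -0.09, 0, 0, 0, 0]'
python3 s.py
python3 shift.py '[0, 0, 0.004, 0, 0, 0, 0.004, 0, 0, 0, 0.003, 0, 0, 0, 0, 0]'
python3 s.py
```

```text
time: 13.8
eef_pos: [0.5441, -0.1554, 0.0871]
orientation: [-0.001, 0.238, 0.971, -0.0]
wrist_force: [0.1, 1.1, -4.5]
finger_gap: 0.242
grip_force: 25.0
t 13.8 fix [ 0.0188 -0.1525] z 0.0871 psi-TH 2.861 F(fix) [-0.1  1.1] -4.5 gap 0.242 q [ 0.79  0.58 -0.79  1.89  0.52  0.89  0.83]
radius 0.1006 heading -0.277 Frad,Ftan(ccw) -0.40373823430754263 1.0756917107206563
time: 14.2
eef_pos: [0.5452, -0.1569, 0.0769]
orientation: [0.0, 0.239, 0.971, -0.001]
wrist_force: [-1.5, 0.3, 2.7]
finger_gap: 0.242
grip_force: 25.0
t 14.2 fix [ 0.0201 -0.1537] z 0.0769 psi-TH 2.86 F(fix) [-1.5  0. ] 2.7 gap 0.242 q [ 0.78  0.59 -0.77  1.9   0.54  0.87  0.82]
radius 0.1022 heading -0.285 Frad,Ftan(ccw) -1.4471147995591744 -0.4141162946488668
```

```bash

python3 shift.py '[0.0005, -0.01, 0, 0.1, 0.0005, -0.01, 0, 0.1, 0.0005, -0.01, 0, 0.1, 0.0005, -0.01, 0, 0.1, 0.0005, -0.01, 0, 0.1, 0.0005, -0.01, 0, 0.1, 0.0005, -0.01, 0, 0.1]'
python3 s.py
python3 shift.py '[0.0003, -0.005, 0, 0.05, 0.0003, -0.005, 0, 0.05, 0, 0, 0, 0]'
python3 s.py
```

```text
time: 14.9
eef_pos: [0.495, -0.2024, 0.0772]
orientation: [0.001, 0.558, 0.83, 0.0]
wrist_force: [0.5, 0.9, 1.3]
finger_gap: 0.246
grip_force: 25.0
t 14.9 fix [-0.02   -0.2084] z 0.0772 psi-TH 2.158 F(fix) [0.3 1. ] 1.3 gap 0.246 q [ 0.79  0.5  -0.62  1.98  0.4   0.79  0.33]
radius 0.1015 heading -0.963 Frad,Ftan(ccw) -0.6278502057698875 0.8385239955207092
time: 15.2
eef_pos: [0.4852, -0.2059, 0.0773]
orientation: [0.001, 0.597, 0.802, -0.0]
wrist_force: [0.2, -0.3, 2.1]
finger_gap: 0.244
grip_force: 25.0
t 15.2 fix [-0.0289 -0.2137] z 0.0773 psi-TH 2.061 F(fix) [ 0.3 -0.2] 2.1 gap 0.244 q [ 0.79  0.48 -0.59  2.    0.38  0.77  0.26]
radius 0.1014 heading -1.065 Frad,Ftan(ccw) 0.3446027993440133 0.12670518866517233
```

```bash
echo "s=arm.read_state();print('T',s['wrist_torque'].round(2),'F',s['wrist_force'].round(1))" >> s.py
python3 shift.py '[0.0003, -0.005, 0, 0.05, 0.0003, -0.005, 0, 0.05]'
python3 s.py
python3 shift.py '[0.0001, -0.003, 0, 0.03, 0.0001, -0.003, 0, 0.03]'
python3 s.py
```

```text
time: 15.4
eef_pos: [0.4772, -0.2077, 0.0775]
orientation: [0.002, 0.637, 0.771, 0.001]
wrist_force: [3.6, 1.0, 1.5]
finger_gap: 0.246
grip_force: 25.0
t 15.4 fix [-0.0363 -0.2171] z 0.0775 psi-TH 1.961 F(fix) [3.4 1.7] 1.5 gap 0.246 q [ 0.78  0.46 -0.57  2.01  0.36  0.76  0.19]
radius 0.1011 heading -1.146 Frad,Ftan(ccw) -0.12719321107155912 3.7418996888677594
T [ 0.18 -0.96  0.27] F [3.6 1.  1.5]
time: 15.6
eef_pos: [0.4717, -0.2087, 0.0776]
orientation: [0.003, 0.66, 0.752, 0.001]
wrist_force: [5.3, -0.5, 1.8]
finger_gap: 0.246
grip_force: 25.0
t 15.6 fix [-0.0416 -0.2191] z 0.0776 psi-TH 1.901 F(fix) [5.3 0.5] 1.8 gap 0.246 q [ 0.78  0.45 -0.56  2.02  0.35  0.75  0.14]
radius 0.1009 heading -1.202 Frad,Ftan(ccw) 1.417969778911502 5.125713529524811
T [-0.07 -1.36  0.31] F [ 5.3 -0.5  1.8]
```

```bash

python3 shift.py '[0, -0.003, 0, 0.02, 0, -0.003, 0, 0.02, 0, 0, 0, 0]'
python3 s.py
python3 shift.py '[0, -0.003, 0, 0.02, 0, -0.003, 0, 0.02, 0, 0, 0, 0]'
python3 s.py
```

```text
time: 15.9
eef_pos: [0.4682, -0.2088, 0.0782]
orientation: [0.004, 0.674, 0.739, 0.003]
wrist_force: [9.4, 0.3, 0.4]
finger_gap: 0.246
grip_force: 25.0
t 15.9 fix [-0.045  -0.2199] z 0.0782 psi-TH 1.862 F(fix) [9.2 2.1] 0.4 gap 0.246 q [ 0.78  0.44 -0.55  2.04  0.34  0.74  0.11]
radius 0.1005 heading -1.237 Frad,Ftan(ccw) 0.9981771651241124 9.364795127436286
T [ 0.2  -2.3   0.18] F [9.4 0.3 0.4]
time: 16.2
eef_pos: [0.4665, -0.2083, 0.0791]
orientation: [0.007, 0.688, 0.725, 0.007]
wrist_force: [16.5, 1.7, -3.5]
finger_gap: 0.243
grip_force: 25.0
t 16.2 fix [-0.0467 -0.2197] z 0.0791 psi-TH 1.823 F(fix) [15.8  4.9] -3.5 gap 0.243 q [ 0.78  0.44 -0.55  2.04  0.33  0.73  0.08]
radius 0.0998 heading -1.252 Frad,Ftan(ccw) 0.2947783885489815 16.569012572354197
T [ 0.56 -3.89  0.13] F [16.5  1.7 -3.5]
```

```bash

python3 shift.py '[0, -0.002, 0.002, 0, 0, -0.002, 0.001, 0, 0, 0, 0, 0]'
python3 s.py
```

```text
time: 16.5
eef_pos: [0.4659, -0.209, 0.0776]
orientation: [0.01, 0.688, 0.725, 0.009]
wrist_force: [19.3, 2.3, 1.3]
finger_gap: 0.25
grip_force: 25.0
t 16.5 fix [-0.0472 -0.2205] z 0.0776 psi-TH 1.824 F(fix) [18.4  6. ] 1.3 gap 0.25 q [ 0.78  0.44 -0.55  2.05  0.33  0.71  0.08]
radius 0.1004 heading -1.259 Frad,Ftan(ccw) -0.09105868062670194 19.40798801182254
T [ 0.58 -4.49  0.15] F [19.3  2.3  1.3]
```

```bash

python3 shift.py '[0, 0.003, 0, 0, 0, 0.002, 0.001, 0, 0, 0, 0, 0]'
python3 s.py
python3 shift.py '[0, 0, 0, 0, 0, 0, 0, 0, 0, 0, 0, 0, 0, 0, 0, 0]' 0.6
python3 s.py
```

```text
time: 16.8
eef_pos: [0.4678, -0.2092, 0.076]
orientation: [0.008, 0.689, 0.725, 0.006]
wrist_force: [14.6, 1.8, 5.1]
finger_gap: 0.244
grip_force: 25.0
t 16.8 fix [-0.0453 -0.2204] z 0.076 psi-TH 1.823 F(fix) [14.   4.7] 5.1 gap 0.244 q [ 0.78  0.44 -0.54  2.04  0.33  0.72  0.08]
radius 0.1009 heading -1.241 Frad,Ftan(ccw) 0.07388319158035274 14.736179255360447
T [ 0.46 -3.23  0.15] F [14.6  1.8  5.1]
time: 17.2
eef_pos: [0.4606, -0.2093, 0.0737]
orientation: [0.002, 0.689, 0.725, 0.001]
wrist_force: [3.5, 0.5, 2.6]
finger_gap: 0.523
grip_force: 1.7
t 17.2 fix [-0.0524 -0.2219] z 0.0737 psi-TH 1.821 F(fix) [3.3 1.2] 2.6 gap 0.523 q [ 0.78  0.44 -0.54  2.05  0.33  0.73  0.08]
radius 0.1002 heading -1.312 Frad,Ftan(ccw) -0.27377344912704793 3.473160372241831
T [ 0.14 -0.91 -0.  ] F [3.5 0.5 2.6]
```

```bash

python3 shift.py '[0, 0, 0, 0, 0, 0, 0, 0]'
python3 s.py
python3 - <<'E'
from h import *
from station import arm
ims=[]
for n in ('scene','wrist'):
    c=arm.read_camera(n);np.savez(f'pics/{n}5.npz',**c);ims.append(c['image'])
ims[0]=cv2.resize(ims[0][130:250,240:400],(512,384),interpolation=cv2.INTER_CUBIC)
cv2.imwrite('pics/p5.png',cv2.resize(np.hstack(ims)[:,:,::-1],(800,300)))
E
```

```text
time: 17.4
eef_pos: [0.4582, -0.2094, 0.0726]
orientation: [0.0, 0.689, 0.724, 0.0]
wrist_force: [3.5, 1.6, 2.4]
finger_gap: 0.59
grip_force: 1.6
t 17.4 fix [-0.0546 -0.2225] z 0.0726 psi-TH 1.82 F(fix) [3.1 2.3] 2.4 gap 0.59 q [ 0.78  0.44 -0.54  2.05  0.34  0.73  0.08]
radius 0.1003 heading -1.336 Frad,Ftan(ccw) -1.4743481300516297 3.5733631768741287
T [ 0.08 -0.9   0.03] F [3.5 1.6 2.4]
```

View pics/p5.png

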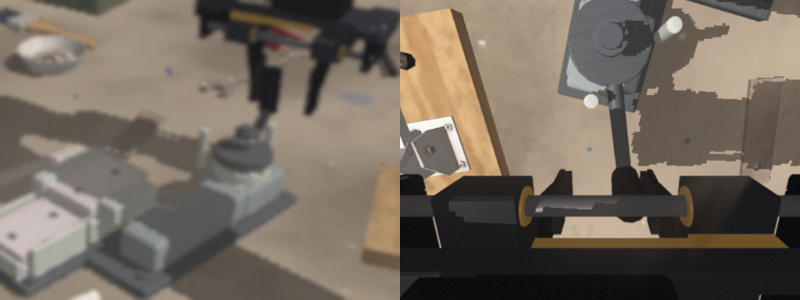

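The wrist view shows the right-hand (counterclockwise-side) finger still resting against the knob at (628,185), pushing it clockwise. The other finger is free. I check tightness by pushing a little more with this finger.

```bash

python3 shift.py '[0, -0.003, -0.002, 0, 0, -0.003, 0, 0, 0, 0, 0, 0]'
python3 s.py
python3 shift.py '[0, -0.004, 0, 0, 0, -0.004, 0, 0, 0, 0, 0, 0]'
python3 s.py
```

```text
time: 17.8
eef_pos: [0.4545, -0.2094, 0.0749]
orientation: [0.002, 0.689, 0.725, 0.002]
wrist_force: [9.1, 0.2, -3.1]
finger_gap: 0.602
grip_force: 4.6
t 17.8 fix [-0.0583 -0.2232] z 0.0749 psi-TH 1.821 F(fix) [8.9 2. ] -3.1 gap 0.602 q [ 0.79  0.43 -0.54  2.06  0.33  0.72  0.09]
radius 0.1002 heading -1.373 Frad,Ftan(ccw) -0.18150145796459163 9.084399360437901
T [ 0.11 -2.05  0.03] F [ 9.1  0.2 -3.1]
time: 18.1
eef_pos: [0.4513, -0.2096, 0.0761]
orientation: [0.006, 0.689, 0.725, 0.006]
wrist_force: [16.8, 2.4, -5.9]
finger_gap: 0.601
grip_force: 8.3
t 18.1 fix [-0.0614 -0.2241] z 0.0761 psi-TH 1.822 F(fix) [16.   5.7] -5.9 gap 0.601 q [ 0.8   0.42 -0.55  2.07  0.33  0.71  0.09]
radius 0.1004 heading -1.405 Frad,Ftan(ccw) -2.9969351269634497 16.754433056309388
T [ 0.28 -3.74  0.04] F [16.8  2.4 -5.9]
```

```bash
cat > hd.py <<'E'
from h import *
def head(c):
    # bar midline in wrist view: dark strip between knob and hub, cast to bar axis height
    im=c['image'].astype(int); P=np.r_[O+RF@[-.078,-.125],.065]; pts=[]
    best=None
    for r in np.linspace(.055,.082,12):
        hs=np.linspace(-1.45,-.95,501); X=np.c_[(P[:2]+(r*np.c_[np.cos(hs+TH),np.sin(hs+TH)])),np.full(501,.065)]
        px=proj(c,X).astype(np.float32); g=cv2.remap(c['image'],px[None,:,0].copy(),px[None,:,1].copy(),1)[0].max(1)
        d=g<85; 
        if d.any(): 
            i=np.flatnonzero(d); pts.append((round(r,3),round(hs[i].mean(),3),len(i)))
    return pts
if __name__=='__main__':
    from station import arm
    a=dict(np.load('pics/wrist5.npz')); print(head(a))
    c=arm.read_camera('wrist'); np.savez('pics/wrist6.npz',**c); print(head(c))
E
python3 hd.py
```

```text
[(np.float64(0.055), np.float64(-1.194), 201), (np.float64(0.057), np.float64(-1.193), 191), (np.float64(0.06), np.float64(-1.195), 184), (np.float64(0.062), np.float64(-1.192), 176), (np.float64(0.065), np.float64(-1.193), 170), (np.float64(0.067), np.float64(-1.193), 164), (np.float64(0.07), np.float64(-1.194), 158), (np.float64(0.072), np.float64(-1.193), 150), (np.float64(0.075), np.float64(-1.193), 148), (np.float64(0.077), np.float64(-1.193), 142), (np.float64(0.08), np.float64(-1.194), 138), (np.float64(0.082), np.float64(-1.193), 132)]
[(np.float64(0.055), np.float64(-1.244), 197), (np.float64(0.057), np.float64(-1.244), 191), (np.float64(0.06), np.float64(-1.243), 185), (np.float64(0.062), np.float64(-1.244), 179), (np.float64(0.065), np.float64(-1.243), 169), (np.float64(0.067), np.float64(-1.244), 162), (np.float64(0.07), np.float64(-1.24), 166), (np.float64(0.072), np.float64(-1.243), 155), (np.float64(0.075), np.float64(-1.242), 149), (np.float64(0.077), np.float64(-1.239), 151), (np.float64(0.08), np.float64(-1.244), 138), (np.float64(0.082), np.float64(-1.243), 136)]
```

```bash

python3 shift.py '[0.001, -0.003, 0.002, 0, 0, -0.004, 0.001, 0, 0, 0, 0, 0]'
python3 s.py
python3 hd.py | tail -1 | cut -c1-120
python3 shift.py '[0, -0.004, 0.001, 0, 0, -0.003, 0, 0, 0, 0, 0, 0]'
python3 s.py
python3 hd.py | tail -1 | cut -c1-120
```

```text
time: 18.45
eef_pos: [0.4496, -0.2101, 0.0751]
orientation: [0.011, 0.688, 0.725, 0.008]
wrist_force: [22.9, -0.2, -2.9]
finger_gap: 0.607
grip_force: 11.4
t 18.45 fix [-0.063  -0.2249] z 0.0751 psi-TH 1.823 F(fix) [22.5  4.4] -2.9 gap 0.607 q [ 0.8   0.42 -0.55  2.08  0.33  0.69  0.1 ]
radius 0.101 heading -1.421 Frad,Ftan(ccw) -0.9902938175088304 22.878990648152072
T [-0.04 -5.19 -0.03] F [22.9 -0.2 -2.9]
[(np.float64(0.055), np.float64(-1.259), 202), (np.float64(0.057), np.float64(-1.258), 194), (np.float64(0.06), np.float
time: 18.8
eef_pos: [0.4475, -0.2103, 0.0755]
orientation: [0.015, 0.688, 0.726, 0.012]
wrist_force: [31.1, 1.3, -4.3]
finger_gap: 0.606
grip_force: 15.0
t 18.8 fix [-0.065  -0.2255] z 0.0755 psi-TH 1.824 F(fix) [30.2  7.4] -4.3 gap 0.606 q [ 0.81  0.41 -0.55  2.09  0.33  0.68  0.1 ]
radius 0.1013 heading -1.442 Frad,Ftan(ccw) -3.4840533078231593 30.887078668659854
T [ 0.12 -6.69  0.02] F [31.1  1.3 -4.3]
[(np.float64(0.055), np.float64(-1.271), 209), (np.float64(0.057), np.float64(-1.268), 207), (np.float64(0.06), np.float
```

```bash

python3 shift.py '[0, 0.006, 0, 0, 0, 0.006, 0, 0, 0, 0.006, 0, 0, 0, 0, 0, 0]'
python3 s.py
python3 hd.py | tail -1 | cut -c1-120
python3 shift.py '[0, 0.005, 0, 0, 0, 0.005, 0, 0, 0, 0, 0, 0]'
python3 s.py
python3 hd.py | tail -1 | cut -c1-120
```

```text
time: 19.25
eef_pos: [0.4542, -0.2102, 0.0726]
orientation: [0.005, 0.689, 0.725, 0.003]
wrist_force: [11.4, -2.0, 3.2]
finger_gap: 0.599
grip_force: 5.7
t 19.25 fix [-0.0585 -0.2241] z 0.0726 psi-TH 1.821 F(fix) [11.6  0.3] 3.2 gap 0.599 q [ 0.79  0.43 -0.54  2.07  0.34  0.71  0.08]
radius 0.101 heading -1.376 Frad,Ftan(ccw) 1.9408036850430173 11.459488799282925
T [-0.33 -2.72 -0.08] F [11.4 -2.   3.2]
[(np.float64(0.055), np.float64(-1.225), 199), (np.float64(0.057), np.float64(-1.226), 192), (np.float64(0.06), np.float
time: 19.6
eef_pos: [0.4585, -0.2088, 0.0706]
orientation: [0.0, 0.689, 0.725, 0.0]
wrist_force: [4.1, -1.7, 2.5]
finger_gap: 0.598
grip_force: 2.1
t 19.6 fix [-0.0546 -0.2218] z 0.0706 psi-TH 1.821 F(fix) [ 4.4 -0.8] 2.5 gap 0.598 q [ 0.77  0.45 -0.54  2.05  0.34  0.73  0.07]
radius 0.0996 heading -1.333 Frad,Ftan(ccw) 1.8563954161070653 4.059073824494298
T [-0.21 -1.09 -0.02] F [ 4.1 -1.7  2.5]
[(np.float64(0.055), np.float64(-1.184), 202), (np.float64(0.057), np.float64(-1.184), 192), (np.float64(0.06), np.float
```

```bash

python3 shift.py '[0, 0.004, -0.003, 0, 0, 0.004, -0.002, 0, 0, 0, 0, 0]'
python3 s.py
python3 hd.py | tail -1 | cut -c1-120
python3 shift.py '[0, 0.005, 0, 0, 0, 0.003, 0, 0, 0, 0, 0, 0]'
python3 s.py
python3 hd.py | tail -1 | cut -c1-120
```

```text
time: 19.95
eef_pos: [0.465, -0.2077, 0.0752]
orientation: [-0.001, 0.689, 0.725, -0.001]
wrist_force: [1.2, 1.1, -0.3]
finger_gap: 0.597
grip_force: 0.4
t 19.95 fix [-0.0483 -0.2195] z 0.0752 psi-TH 1.821 F(fix) [1.  1.3] -0.3 gap 0.597 q [ 0.77  0.45 -0.54  2.04  0.33  0.75  0.07]
radius 0.099 heading -1.267 Frad,Ftan(ccw) -0.9558096769125117 1.2963634881489738
T [ 0.04 -0.28 -0.03] F [ 1.2  1.1 -0.3]
[(np.float64(0.055), np.float64(-1.117), 199), (np.float64(0.057), np.float64(-1.117), 193), (np.float64(0.06), np.float
time: 20.3
eef_pos: [0.4742, -0.2076, 0.0754]
orientation: [-0.0, 0.689, 0.725, -0.0]
wrist_force: [0.4, -0.1, 0.3]
finger_gap: 0.602
grip_force: 0.0
t 20.3 fix [-0.0394 -0.2175] z 0.0754 psi-TH 1.821 F(fix) [ 0.4 -0. ] 0.3 gap 0.602 q [ 0.76  0.46 -0.54  2.02  0.34  0.75  0.07]
radius 0.1003 heading -1.175 Frad,Ftan(ccw) 0.20037867926842126 0.38616972403481825
T [-0.06 -0.11 -0.  ] F [ 0.4 -0.1  0.3]
[(np.float64(0.055), np.float64(-1.106), 200), (np.float64(0.057), np.float64(-1.106), 190), (np.float64(0.06), np.float
```

```bash

q(){ python3 s.py | grep -o 'Frad.*' ; python3 hd.py | tail -1 | cut -c1-48; }
python3 shift.py '[0, -0.004, 0, 0, 0, -0.004, 0, 0, 0, 0, 0, 0, 0, 0, 0, 0]' >/dev/null; q
python3 shift.py '[0, -0.003, 0, 0, 0, 0, 0, 0, 0, 0, 0, 0]' >/dev/null; q
python3 shift.py '[0, -0.003, 0, 0, 0, 0, 0, 0, 0, 0, 0, 0]' >/dev/null; q
python3 shift.py '[0, -0.003, 0, 0, 0, 0, 0, 0, 0, 0, 0, 0]' >/dev/null; q
python3 shift.py '[0, -0.003, 0, 0, 0, 0, 0, 0, 0, 0, 0, 0]' >/dev/null; q
```

```text
Frad,Ftan(ccw) -0.6837899886778501 1.4026543291424456
[(np.float64(0.055), np.float64(-1.111), 199), (
Frad,Ftan(ccw) 0.4371290476375433 2.7384593338826515
[(np.float64(0.055), np.float64(-1.128), 200), (
Frad,Ftan(ccw) 2.851925802825655 4.391980381258157
[(np.float64(0.055), np.float64(-1.146), 200), (
Frad,Ftan(ccw) 2.5970411877586064 7.24152193378298
[(np.float64(0.055), np.float64(-1.164), 202), (
Frad,Ftan(ccw) 3.636692847300624 7.99146519118731
[(np.float64(0.055), np.float64(-1.185), 199), (
```

```bash

q(){ python3 s.py | grep -o 'Frad.*' ; python3 hd.py | tail -1 | cut -c1-48; }
python3 shift.py '[0, -0.006, 0, 0, 0, -0.006, 0.001, 0, 0, -0.005, 0.001, 0, 0, 0, 0, 0]' >/dev/null; q
python3 shift.py '[0, -0.004, 0.001, 0, 0, 0, 0, 0]' ; q
python3 shift.py '[0, 0.02, -0.001, 0, 0, 0.02, -0.001, 0, 0, 0, 0, 0, 0, 0, 0, 0]' ; python3 s.py; python3 hd.py | tail -1 | cut -c1-48
```

```text
Frad,Ftan(ccw) 2.846078880105529 21.957999491610245
[(np.float64(0.055), np.float64(-1.254), 202), (
time: 22.85
eef_pos: [0.4492, -0.2114, 0.0775]
orientation: [0.014, 0.688, 0.725, 0.01]
wrist_force: [27.2, -2.6, -3.7]
finger_gap: 0.603
grip_force: 12.8
Frad,Ftan(ccw) 1.1262428805282119 27.30542632104376
[(np.float64(0.055), np.float64(-1.262), 202), (
time: 23.3
eef_pos: [0.4713, -0.2072, 0.0739]
orientation: [-0.001, 0.689, 0.725, -0.001]
wrist_force: [1.2, -0.2, 0.4]
finger_gap: 0.596
grip_force: 0.0
t 23.3 fix [-0.0423 -0.2177] z 0.0739 psi-TH 1.821 F(fix) [1.3 0.1] 0.4 gap 0.596 q [ 0.76  0.46 -0.54  2.02  0.34  0.75  0.07]
radius 0.0994 heading -1.204 Frad,Ftan(ccw) 0.39429719597114166 1.1893424370937566
T [-0.03 -0.1   0.02] F [ 1.2 -0.2  0.4]
[(np.float64(0.055), np.float64(-1.094), 200), (
```

```bash

python3 shift.py '[0, 0.001, -0.015, 0, 0, 0, -0.04, 0, 0, 0, -0.04, 0, 0.03, 0.03, -0.03, 0, 0.03, 0.03, 0, 0, 0, 0.04, 0, 0, 0, 0.03, 0, 0, 0, 0, 0, 0]'
python3 - <<'E'
from h import *
from station import arm
st(arm)
c=arm.read_camera('wrist');np.savez('pics/wrist7.npz',**c)
cv2.imwrite('pics/p7.png',cv2.resize(c['image'][:,:,::-1],(800,600),interpolation=cv2.INTER_CUBIC))
E
```

```text
time: 24.15
eef_pos: [0.6012, -0.1416, 0.1976]
orientation: [-0.0, 0.689, 0.725, 0.0]
wrist_force: [-0.5, 0.4, -1.0]
finger_gap: 0.601
grip_force: 0.0
t 24.15 fix [ 0.072  -0.1277] z 0.1976 psi-TH 1.822 F(fix) [-0.5  0.3] -1.0 gap 0.601 q [ 0.6   0.47 -0.6   1.68  0.29  1.09 -0.03]
```

View pics/p7.png

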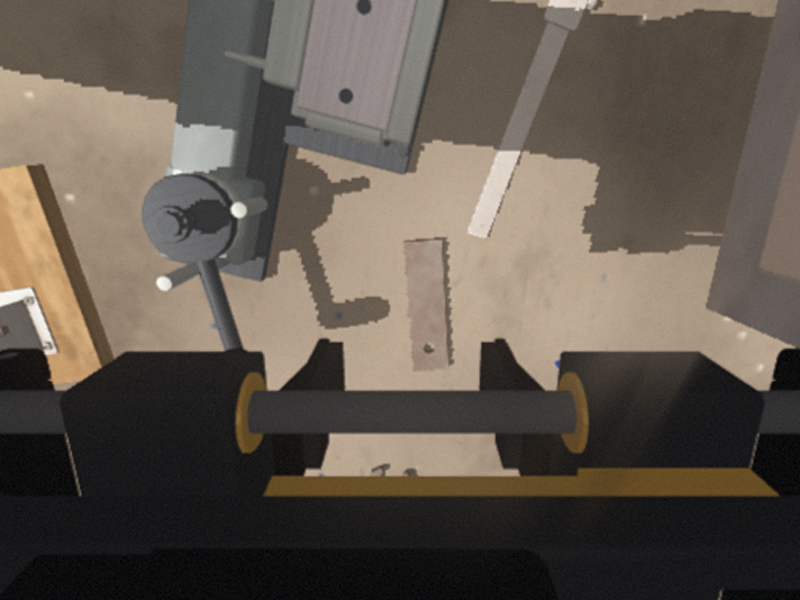

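The wrist view shows the blank (pink, 355,70) held with no gap between the jaw (285,40) and the fence (425,70), and against the end stop (340,120). The lever runs from (190,215) to (235,350). The steel offcut (430,305) and the caliper lie untouched. I withdraw the arm and check that the lever is down.

```bash

python3 shift.py '[0, 0, -0.03, 0, 0, 0, -0.03, 0, -0.04, 0, -0.02, 0, -0.045, 0, 0, 0, -0.045, 0, 0, 0, -0.045, 0, 0, 0, -0.045, 0, 0, 0, -0.045, 0, 0, 0, 0, 0, 0, 0, 0, 0, 0, 0]'
python3 - <<'E'
from h import *
from station import arm
st(arm)
ims=[]
C={}
for n,(y,x) in (('top',(165,195)),('scene',(140,230))):
    c=arm.read_camera(n);C[n]=c;np.savez(f'pics/{n}8.npz',**c);ims.append(cv2.resize(c['image'][y:y+120,x:x+160],(400,300),interpolation=cv2.INTER_CUBIC))
cv2.imwrite('pics/p8.png',np.hstack(ims)[:,:,::-1])
P=O+RF@[-.078,-.125]
for h in (-1.1,-1.15):
  k=P+.1*np.array([np.cos(h+TH),np.sin(h+TH)])
  for z in (.112,.124): print(h,z,((proj(C['top'],[*k,z])[0]-[195,165])*2.5).round(1),((proj(C['scene'],[*k,z])[0]-[230,140])*2.5+[400,0]).round(1))
a,b=(np.load(f'pics/top{i}.npz')['image'].astype(int) for i in (0,8))
d=np.abs(a-b).max(2)>60; d=cv2.morphologyEx(d.astype(np.uint8),cv2.MORPH_OPEN,np.ones((2,2)))
n,l,s,ct=cv2.connectedComponentsWithStats(d); print(s[1:][s[1:,4]>15].tolist()[:15])
E
```

```text
time: 25.2
eef_pos: [0.6103, -0.4085, 0.2772]
orientation: [-0.002, 0.69, 0.723, -0.001]
wrist_force: [-0.1, 0.8, 0.7]
finger_gap: 0.599
grip_force: 0.0
t 25.2 fix [ 0.1339 -0.3874] z 0.2772 psi-TH 1.817 F(fix) [-0.2  0.7] 0.7 gap 0.599 q [ 0.84  0.59 -0.53  1.27  0.29  1.36  0.37]
-1.1 0.112 [415.8 186.3] [690.2  41.6]
-1.1 0.124 [419.3 185.1] [691.6  31. ]
-1.15 0.112 [417.5 192.1] [695.1  42.3]
-1.15 0.124 [421. 191.] [696.4  31.7]
[[291, 27, 117, 107, 2432], [384, 87, 19, 21, 238], [489, 90, 23, 60, 962], [317, 117, 170, 64, 5708], [270, 158, 6, 9, 39], [499, 158, 13, 27, 158], [509, 186, 3, 12, 32], [268, 198, 7, 25, 72], [318, 203, 13, 23, 155], [338, 202, 9, 16, 90], [248, 221, 22, 7, 69], [324, 220, 24, 10, 100], [251, 231, 16, 7, 75], [336, 236, 31, 12, 158], [272, 367, 5, 6, 24]]
```

View pics/p8.png

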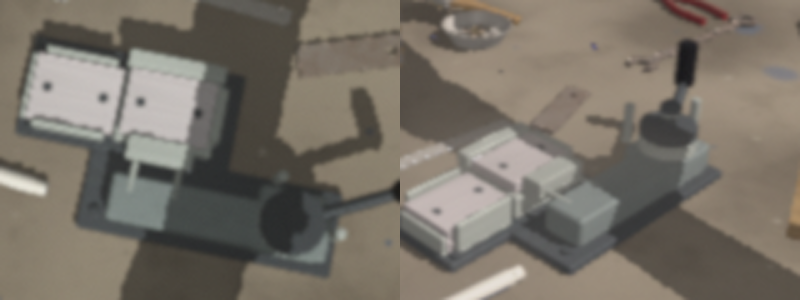

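The final view shows the lever down, with the knob top at scene pixel (687,41), matching 112 mm up. The blank is clamped, the stack is intact and the robot is clear.

```bash
python3 -c "
from station import arm
print(arm.hand_in())"
```

```text
the job is handed in; nothing more can be done
None
```

I handed the job in at about 25 s. The top blank is on the bed against the end stop, the other two are still in the stack, and the lever is down on its teeth. I tightened it in two strokes until it resisted about 31 N at the knob, short of the stop pin. When I let go the lever sprang back, and I put the spindle at about 2.2–2.3 rad, so I can't confirm it stayed at the full 2.3.

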